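# Seal the glaze mill jar with its bayonet lid

### The job

Take the blue bayonet lid from the plywood ware board and close the glaze mill jar with it: feel for the collar slots with the lugs, push the lid in against the sprung seal and twist it clockwise (seen from above) past the ridges until it springs up into its locked seat, then let go. Work gently and never force it: lid and jar must not press on each other with more than 45 N in all. Leave the ware and other things lying about undisturbed.

Things in the scene. Friction and masses are not known exactly. Their poses are not given: they have to be found in the camera images.
- lid: Loose bayonet lid, about 0.3 kg, upright at the start. Origin: centre of its underside, z up. From below: aluminium plug, 51 mm diameter, z = 0 to 19 mm, its foot tapered to 46 mm, two brass lugs at its foot; blue flange, 84 mm diameter, z = 19 to 27 mm, with a yellow tick over each lug; black handle bar, z = 27 to 62 mm. Same after a half turn.
- lid_grip (a point): Middle of the lid's black handle bar (58 mm long along the lid's x, 16 mm wide along its y, 35 mm tall), on the lid's axis, 45 mm above the lid's underside; axes as the lid's.
- lid_lug (a point): Outer tip of the lug on the lid's +x side, 34 mm from the axis, 3 mm above the underside; the other is opposite, on -x. Each lug is 12.5 mm wide and 6 mm tall (z = 0 to 6 mm of the lid).
- jar: White porcelain mill jar with blue rim, 122 mm diameter, mouth 110 mm above the bench, fixed on a 150 mm square plywood foot, 12 mm thick. Origin: centre of the foot's underside, z up, foot edges along x and y. A steel bayonet collar sits in the mouth on a gasket: pressed from above it yields 1 mm per 8 N, up to 3 mm.
- jar_mouth (a point): Centre of the jar's mouth, level with the collar's top, on the axis; axes as the jar's. Collar bore 56 mm diameter with two opposite slots reaching 37 mm from the axis, each 18 deg either side of its middle (a centred lug enters within about 5 deg). The line through the slots is within 35 deg of the jar's x, either way, differently each time: feel for it or see it.
- jar_lip (a point): On the axis, level with the underside of the collar's 8 mm thick lip. Clockwise (from above) of each slot a ridge hangs 2.5 mm lower, 18 to 30 deg from the slot's middle; then a pocket at lip level to 64 deg, ended by a stop. Anticlockwise of each slot is a stop at once. A lug (25 deg wide) fits the pocket with its middle 43 to 51 deg from the slot's.
- jar_seal (a point): Centre of the top of the black seal plate at rest, 7 mm below the mouth. It is sprung upward, 1 N per mm, 20 mm of travel. The lid's plug meets it 7 mm down; let go unlocked, the lid floats about 10 mm down. Its lugs clear the ridges when its underside is 16.5 mm below the mouth (about 10 N); its flange meets the collar at 19 mm.
- jar_lock (a point): Where the centre of the lid's underside lies when locked: on the axis, 14 mm below the mouth, held up there by the spring with the lugs in the pockets; the flange then stands 5 mm above the collar.
- cup_a: White tumbler with blue rim and blue figures, loose, 72 mm diameter, 78 mm tall; origin centre of underside. Bystander on the ware board.
- cup_b: Second tumbler, same as cup_a. Bystander on the ware board.
- dish: Small cream oblong dish, loose, 50 x 125 x 10 mm, long along its y; origin centre of underside. Bystander on the ware board.
- board: Fixed plywood ware board, 340 x 270 x 18 mm, long along its x; origin centre of underside, so its top is 18 mm above the bench. The lid, tumblers and dish stand on it.
- beaker: Green plastic beaker, loose, 70 mm diameter, 85 mm tall; origin centre of underside. Bystander.
- brush: Glaze brush, loose, 170 mm long, lying along its x. Bystander.
- brick: Terracotta kiln brick, loose, 110 x 80 x 60 mm; origin centre of underside. Bystander.
- glaze_pot: Glaze jar with yellow cap, loose, 80 mm diameter, 90 mm tall; origin centre of underside. Bystander.

How it is judged:
By the outcome, as a careful person would: the job done as asked, in the order asked, and still so for the second after the job is handed in, with the robot touching nothing.
It also fails if it takes over 72 s, if anything falls off the work surface, if the arm or the gripper's body presses on something with over 40 N, if the wrist force passes 120 N, or if a joint passes its speed limit or range.

### The arm

A 7-joint arm with a two-finger parallel gripper is mounted at the origin on the work surface. World frame = base frame: x ahead of the robot, y to its left, z up, the work surface at z = 0. Lengths are in m, angles in rad, forces in N, time in s.
With the tool pointing down it reaches from about 0.425 to 0.875 m from the base axis. Payload 4.7 kg.
Tool frame: the origin (TCP) lies midway between the tips of the shut fingers; the grasp point (between the pads) lies 19 mm behind it; z points along the fingers, y is the direction in which the jaws open and shut (so a half turn about z gives the same grasp; the last joint's range is limited). The gripper opens to 87 mm and grips with 3 to 60 N. Pads are 19 mm wide; open, the fingers measure 117 mm over their backs; the gripper's body (75 mm by 190 mm) begins 51 mm behind the grasp point.
Start: joints at [1.314, 0.321, -0.07, 1.45, 0.023, 1.371, -0.057], TCP at [0.174, -0.626, 0.223] pointing down, gripper open.
Joint ranges: [-2.86, 2.86], [-0.3, 2.09], [-1.38, 1.24], [0.06, 2.45], [-1.56, 4.7], [0.09, 2.05], [-2.69, 2.69]. Speed limits (rad/s): [2.57, 2.57, 3.14, 3.14, 3.14, 3.14, 3.14].

### API

Orientations are given as a rotation vector (axis times angle).
In Python, from bench import * gives the robot as it stands.
- The arm moves only by the tool move_arm, never from a script. Its arguments are lists of equal length, an entry for each row: "jaw": the closure in counts, from 0 (fully open) to 255 (shut); "slide": the shift along the tool's x, y, z in cm, a list of three; "dr": the turn, a rotation vector about the tool's x, y, z in degrees, a list of three. A call has 1 to 5 rows; each row shifts and turns the commanded pose from where the row before left it, along the tool's axes as they then stand; what a row does not reach is not made up. A row lasts 1/10 s, in which the tool goes at most 50 mm and 8.59 degrees, less where a joint would pass 70% of its speed; a pose out of reach is approached as far as the arm can. A call with a gripper value outside its range is refused whole. The fingers move at their own pace and stop on an object; "force" is the grip in N (left out, the last holds). Time passes only in rows, so rows that do not move let the fingers close. It gives the time, the measured TCP pose, the force and the opening at its end, in the units of the state.
- get_state(): the state, without advancing time (a new reading comes with each control period).
- get_image(name): name is "side" or "top" or "wrist"; returns (picture, depth): 420x560x3 uint8, red, green, blue; 420x560 float32, m along the optical axis (not along the pixel's ray), 0 where there is no reading.
- camera_params(name): a dict with "K" (3x3 intrinsics, pixels), "extrinsics" (4x4, takes a point from camera to world coordinates); the wrist camera has in their place "tool_from_camera" (4x4, takes a point from camera to tool coordinates, whose origin is the TCP and whose axes are the flange's). Camera axes: x right, y up, looking along -z (the intrinsics and any distortion apply to the point x, -y, -z); pixel columns grow to the right and rows downward; lengths in m; the calibration is good to about 2 mm. A picture is of the moment at which its call begins: read the wrist's pose just before it. camera_params takes no time and is no camera call.
- close_job(): hands the job in, once; it reports no verdict.
Trained networks look in the newest picture that a camera, given by its name, has taken for a name from the list of things; names that differ only in an ending like _2 or _b are one class to them, and where a whole thing is asked for, a point or a joint stands for the part that bears it (a point fixed in the world has none). Each returns a list of dicts, best first, with "score" (0 to 1); they miss things now and then, are a little off and sometimes report something else, mostly with a low value. They report only what shows in the picture. A call takes as long as a camera call.
- regions_of(camera, query): "mask" (420x560 bool, what is visible of it) and "xy" ([column, row] in pixels, amid what is visible of it).
The state is a dict: "time": time; "joint_positions": joint angles; "qd": joint speeds; "joint_torque": joint torques, N m; "position": TCP position; "tool_rot": TCP orientation; "ft_force": force on the tool from outside, world axes, zero at the start; "torque": the same for the moment, N m; "grip_width": opening from 0.0 (shut) to 1.0 (fully open).
Only numpy, scipy, OpenCV 4.12 (cv2) and the standard library are available. Lean on these libraries where they do the work, as an engineer would, in place of code of your own. Each camera call takes 0.05 s, during which the arm holds its last target.

## Working session

There is one attempt and no reset: what is moved stays moved. The work goes in short steps, Python scripts to look and compute and a tool call to move; the robot and the scene stay as the last step left them, time stands still between calls to the robot, and variables do not carry over. Pictures are saved under pics/ and viewed, and the job is handed in when it is done.

Besides the shell and the picture viewer there is one more tool, called in YAML: its name, and indented under it one key for each argument. move_arm: Moves the arm, as the interface text tells. Its arguments: {"type":"object","properties":{"jaw":{"type":"array","items":{"type":"number"}},"slide":{"type":"array","items":{"type":"array","items":{"type":"number"}}},"dr":{"type":"array","items":{"type":"array","items":{"type":"number"}}},"force":{"type":"number"}},"required":["jaw","slide","dr"]}

```bash
mkdir -p pics; ls; python3 - <<'E'
from bench import *
import cv2,numpy as np
s=get_state();print(s)
for n in ["top","side","wrist"]:
    p,d=get_image(n);cv2.imwrite(f"pics/{n}0.png",p[:,:,::-1]);np.save(f"{n}0.npy",d)
    print(n,camera_params(n))
    for q in ["lid","jar","board"] if n!="wrist" else []:
        print(q,[(r["score"],r["xy"],r["mask"].sum()) for r in regions_of(n,q)][:3])
E
```

```text
pics
{'time': 0.0, 'joint_positions': array([ 1.31412071,  0.32185581, -0.07007177,  1.45169841,  0.02260973,
        1.37075116, -0.05691195]), 'qd': array([-0.00089086,  0.00160783, -0.00049664, -0.00057647, -0.00122331,
        0.00040015,  0.0008643 ]), 'joint_torque': array([ 1.49911205e-05, -4.91287529e+01, -4.03597103e-01, -3.12532425e+01,
       -6.38019713e-02,  4.37625451e-02,  1.61838766e-04]), 'position': array([ 0.17365539, -0.62580323,  0.22142833]), 'tool_rot': array([-3.11096926e+00, -4.23793682e-01,  5.78999539e-04]), 'ft_force': array([-0.22212864,  0.43562661,  0.34097168]), 'torque': array([ 0.06349796, -0.00248652, -0.00854385]), 'grip_width': 1.0031782304152812}
top {'K': array([[400.83280377,   0.        , 276.1118696 ],
       [  0.        , 400.83280377, 206.37155239],
       [  0.        ,   0.        ,   1.        ]]), 'extrinsics': array([[ 2.11231524e-02,  9.92613276e-01, -1.19468388e-01,
         4.41817987e-01],
       [-9.99699140e-01,  1.94800202e-02, -1.49049524e-02,
         1.27163449e-04],
       [-1.24676070e-02,  1.19747285e-01,  9.92726119e-01,
[... 759 characters left out ...]
 (0.26, [344.9, 199.2], np.int64(4852))]
jar [(0.85, [234.4, 269.6], np.int64(3197))]
board [(0.78, [346.7, 200.6], np.int64(4908)), (0.73, [359.8, 187.3], np.int64(438))]
wrist {'K': array([[350.77004572,   0.        , 284.67930633],
       [  0.        , 350.77004572, 212.76637095],
       [  0.        ,   0.        ,   1.        ]]), 'tool_from_camera': array([[ 4.83827255e-04,  9.52450682e-01,  3.04692409e-01,
         8.37333118e-02],
       [ 9.99999210e-01, -8.14278791e-04,  9.57468938e-04,
        -3.49726815e-04],
       [ 1.16004651e-03,  3.04691705e-01, -9.52450324e-01,
        -1.60969455e-01],
       [ 0.00000000e+00,  0.00000000e+00,  0.00000000e+00,
         1.00000000e+00]])}
```

View pics/top0.png

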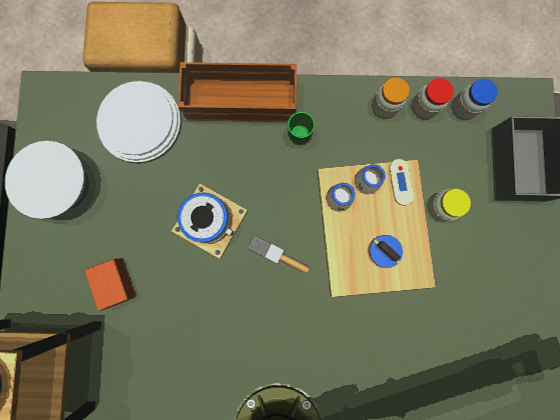

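View pics/side0.png

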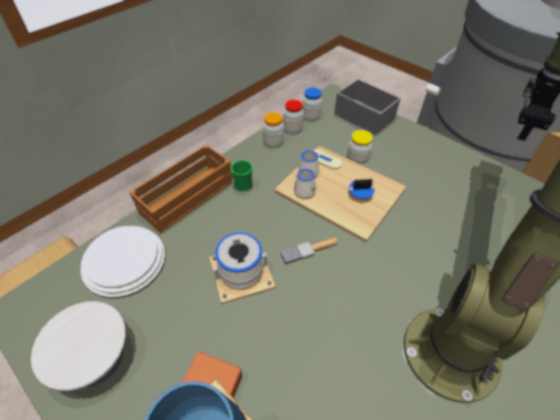

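```bash
cat > h.py <<'E'
import numpy as np,cv2
from scipy.spatial.transform import Rotation as R
def w(cp,d,T=None):
    K=cp["K"];E=cp["extrinsics"] if T is None else T
    v,u=np.mgrid[:420,:560]
    P=np.stack([(u-K[0,2])/K[0,0]*d,-(v-K[1,2])/K[1,1]*d,-d],-1)
    return P@E[:3,:3].T+E[:3,3]
def toolT(s):
    T=np.eye(4);T[:3,:3]=R.from_rotvec(s["tool_rot"]).as_matrix();T[:3,3]=s["position"];return T
def proj(cp,p,T=None):
    E=cp["extrinsics"] if T is None else T
    c=np.linalg.inv(E)@np.append(p,1);K=cp["K"]
    return K[0,0]*c[0]/-c[2]+K[0,2],K[1,1]*-c[1]/-c[2]+K[1,2]
E
python3 - <<'E'
from bench import *
from h import *
p=cv2.imread("pics/top0.png")
cv2.imwrite("pics/toplid.png",cv2.resize(p[190:300,310:450],None,fx=5,fy=5,interpolation=cv2.INTER_CUBIC))
cv2.imwrite("pics/topjar.png",cv2.resize(p[170:280,150:290],None,fx=5,fy=5,interpolation=cv2.INTER_CUBIC))
E
```

```text
(no output)
```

View pics/toplid.png

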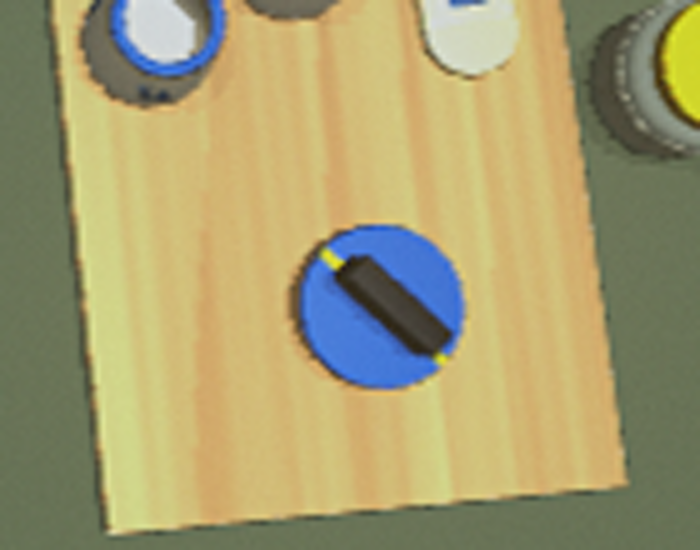

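View pics/topjar.png

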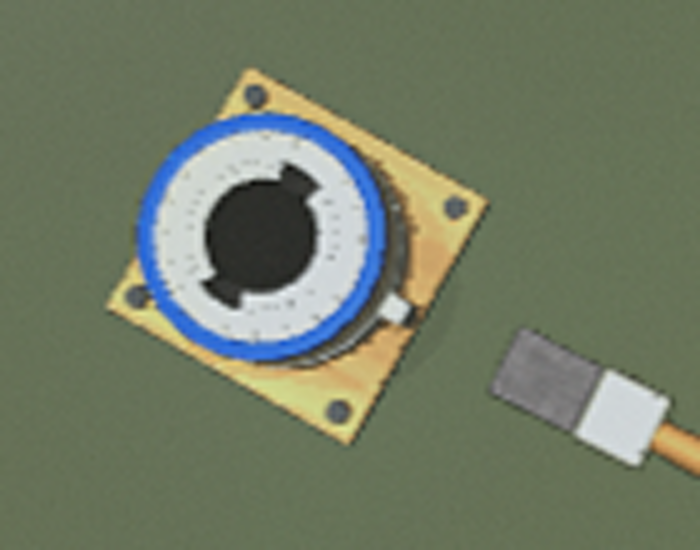

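```bash
cat >> h.py <<'E'
def onplane(cp,uv,z,T=None):
    E=cp["extrinsics"] if T is None else T;K=cp["K"]
    uv=np.atleast_2d(np.array(uv,float))
    r=np.stack([(uv[:,0]-K[0,2])/K[0,0],-(uv[:,1]-K[1,2])/K[1,1],-np.ones(len(uv))],-1)@E[:3,:3].T
    return E[:3,3]+r*((z-E[2,3])/r[:,2])[:,None]
def circ(P):
    A=np.c_[2*P[:,:2],np.ones(len(P))];s=np.linalg.lstsq(A,(P[:,:2]**2).sum(1),rcond=None)[0]
    return s[:2],np.sqrt(s[2]+s[0]**2+s[1]**2)
E
python3 - <<'E'
from bench import *
from h import *
for n in ["top","side"]:
    p=cv2.imread(f"pics/{n}0.png");cp=camera_params(n)
    hsv=cv2.cvtColor(p,cv2.COLOR_BGR2HSV);d=np.load(f"{n}0.npy");W=w(cp,d)
    blue=((hsv[...,0]>100)&(hsv[...,0]<125)&(hsv[...,1]>130)&(hsv[...,2]>110)).astype(np.uint8)
    box={"top":{"lid":(360,410,230,275),"jar":(170,240,185,250)},"side":{"lid":(340,385,170,205),"jar":(205,275,225,290)}}[n]
    for k,(a,b,c,e) in box.items():
        m=np.zeros_like(blue);m[c:e,a:b]=blue[c:e,a:b]
        cs,_=cv2.findContours(m,cv2.RETR_EXTERNAL,cv2.CHAIN_APPROX_NONE);c0=max(cs,key=cv2.contourArea)
        h=cv2.convexHull(c0)[:,0]
        z=.045 if k=="lid" else .11
        print(n,k,circ(onplane(cp,h,z)),"depth z",np.median(W[m>0][:,2]),"ctr",W[m>0].mean(0))
cp=camera_params("top")
o=lambda x,y,ox,oy:((x-2)/5+ox,(y-2)/5+oy)
t=onplane(cp,[o(332,258,310,190),o(443,358,310,190)],.045);print("ticks",t)
dd=t[1]-t[0];print(np.degrees(np.arctan2(dd[1],dd[0])))
t=onplane(cp,[o(300,182,150,170),o(223,290,150,170)],.11);print("slots",t,t.mean(0))
dd=t[0]-t[1];print(np.degrees(np.arctan2(dd[1],dd[0])))
t=onplane(cp,[o(252,70,150,170),o(488,204,150,170),o(350,443,150,170),o(108,308,150,170)],.012);print("foot",t,t.mean(0))
s=get_state();print(R.from_rotvec(s["tool_rot"]).as_matrix().round(3))
E
```

```text
top lid (array([ 0.45491745, -0.26376425]), np.float64(0.03805827572842189)) depth z 0.04548111462005 ctr [ 0.45706821 -0.26346255  0.04963066]
top jar (array([0.52946321, 0.19455813]), np.float64(0.060065303693913545)) depth z 0.11109696321892071 ctr [0.52895447 0.19252425 0.10996428]
side lid (array([ 0.44959151, -0.25788696]), np.float64(0.03389487569950417)) depth z 0.04450989376919884 ctr [ 0.44531452 -0.2504491   0.04524161]
side jar (array([0.52742315, 0.19602667]), np.float64(0.059742468136863666)) depth z 0.10983927813149846 ctr [0.5131302  0.20835625 0.10927021]
ticks [[ 0.48127681 -0.2417633   0.045     ]
 [ 0.43176076 -0.29755862  0.045     ]]
-131.58772936571964
slots [[0.55589093 0.17658689 0.11      ]
 [0.50252917 0.2117709  0.11      ]] [0.52921005 0.19417889 0.11      ]
-33.39881009263306
foot [[0.62784897 0.22295381 0.012     ]
 [0.5575823  0.09321243 0.012     ]
 [0.42927499 0.16233528 0.012     ]
 [0.49784322 0.2942222  0.012     ]] [0.52813737 0.19318093 0.012     ]
[[ 0.964  0.268 -0.   ]
 [ 0.268 -0.964  0.   ]
 [-0.    -0.    -1.   ]]
```

```bash
cat >> h.py <<'E'
def plan(s,tp,yaw,n,eps=0):
    """rows of slide(cm), dr(deg); turn is taken after shift in each row"""
    Rm=R.from_rotvec(s["tool_rot"]).as_matrix();p=np.array(s["position"])
    y=np.radians(yaw);Rt=np.array([[np.cos(y),np.sin(y),0],[np.sin(y),-np.cos(y),0],[0,0,-1]])
    rv=R.from_matrix(Rm.T@Rt).as_rotvec();out=[]
    for i in range(n):
        dp=(np.array(tp)-s["position"])/n
        out.append((np.round(Rm.T@dp*100,2).tolist(),np.round(np.degrees(rv/n),2).tolist()))
        Rm=Rm@R.from_rotvec(rv/n).as_matrix()
    for i in range(0,n,5):
        print("slide",[o[0] for o in out[i:i+5]],"dr",[o[1] for o in out[i:i+5]])
def st(s):
    M=R.from_rotvec(s["tool_rot"]).as_matrix()
    print("t %.2f"%s["time"],"pos",np.round(s["position"],4),"yaw %.2f"%np.degrees(np.arctan2(M[1,0],M[0,0])),"z",M[:,2].round(4),"F",s["ft_force"].round(2),"M",s["torque"].round(3),"g %.3f"%s["grip_width"],"q",s["joint_positions"].round(2))
E
python3 - <<'E'
from bench import *
from h import *
s=get_state();st(s);plan(s,[.456,-.266,.2],48.4,10)
E
```

```text
t 0.45 pos [ 0.1739 -0.6263  0.2225] yaw 15.52 z [-0.e+00  1.e-04 -1.e+00] F [ 0.93  0.21 -0.61] M [-0.014  0.003  0.07 ] g 1.000 q [ 1.31  0.32 -0.07  1.45  0.02  1.37 -0.06]
slide [[3.68, -2.72, 0.23], [3.83, -2.5, 0.22], [3.97, -2.28, 0.22], [4.09, -2.05, 0.22], [4.2, -1.81, 0.22]] dr [[-0.0, 0.0, -3.29], [-0.0, 0.0, -3.29], [-0.0, 0.0, -3.29], [-0.0, 0.0, -3.29], [-0.0, 0.0, -3.29]]
slide [[4.3, -1.56, 0.22], [4.38, -1.31, 0.22], [4.45, -1.06, 0.22], [4.5, -0.8, 0.22], [4.54, -0.54, 0.22]] dr [[-0.0, 0.0, -3.29], [-0.0, 0.0, -3.29], [-0.0, 0.0, -3.29], [-0.0, 0.0, -3.29], [-0.0, 0.0, -3.29]]
```

move_arm:
  jaw: [0,0,0,0,0]
  slide:
    - [3.68,-2.72,0.23]
    - [3.83,-2.5,0.22]
    - [3.97,-2.28,0.22]
    - [4.09,-2.05,0.22]
    - [4.2,-1.81,0.22]
  dr:
    - [0,0,-3.3]
    - [0,0,-3.3]
    - [0,0,-3.3]
    - [0,0,-3.3]
    - [0,0,-3.3]

```text
time: 0.95
position: [0.3156, -0.4445, 0.2116]
tool_rot: [3.018, 0.87, 0.0]
ft_force: [0.2, -1.3, 1.1]
grip_width: 0.996
```

move_arm:
  jaw: [0,0,0,0,0]
  slide:
    - [4.3,-1.56,0.22]
    - [4.38,-1.31,0.22]
    - [4.45,-1.06,0.22]
    - [4.5,-0.8,0.22]
    - [4.54,-0.54,0.22]
  dr:
    - [0,0,-3.3]
    - [0,0,-3.3]
    - [0,0,-3.3]
    - [0,0,-3.3]
    - [0,0,-3.3]

```text
time: 1.45
position: [0.4564, -0.2645, 0.2008]
tool_rot: [2.862, 1.293, 0.0]
ft_force: [-0.1, -0.4, -0.3]
grip_width: 1.003
```

move_arm:
  jaw: [0,0]
  slide:
    - [0,0,0]
    - [0,0,0]
  dr:
    - [0,0,0]
    - [0,0,0]

```text
time: 1.65
position: [0.4561, -0.265, 0.2006]
tool_rot: [2.862, 1.295, -0.0]
ft_force: [0.5, -0.4, -0.3]
grip_width: 0.997
```

```bash
python3 - <<'E'
from bench import *
from h import *
s=get_state();st(s);p,d=get_image("wrist");cv2.imwrite("pics/w1.png",p[:,:,::-1]);np.save("w1.npy",d);np.save("w1T.npy",toolT(s))
E
```

```text
t 1.65 pos [ 0.4561 -0.265   0.2006] yaw 48.68 z [-0.e+00 -6.e-04 -1.e+00] F [ 0.54 -0.43 -0.25] M [-0.125 -0.084  0.009] g 0.997 q [ 0.89  0.1  -0.44  1.77  0.04  1.28 -0.28]
```

View pics/w1.png

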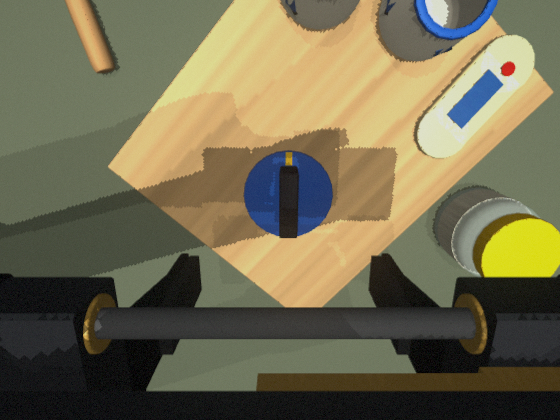

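The wrist view shows the lid at about (288,193), handle upright in the picture (parallel to tool x), one tick at (289,157), tumblers at the top, dish right, and the fingers' span at the bottom.

```bash
python3 - <<'E'
from bench import *
from h import *
cp=camera_params("wrist");T=np.load("w1T.npy")@cp["tool_from_camera"]
p=cv2.imread("pics/w1.png");d=np.load("w1.npy");W=w(cp,d,T);g=p.astype(int)
hsv=cv2.cvtColor(p,cv2.COLOR_BGR2HSV)
m=np.zeros((420,560),np.uint8)
blue=(hsv[...,0]>100)&(hsv[...,0]<130)&(hsv[...,1]>130)
m[140:245,235:345]=blue[140:245,235:345]
c0=max(cv2.findContours(m,0,1)[0],key=cv2.contourArea);h=cv2.convexHull(c0)[:,0]
print("depth z flange",np.median(W[m>0][:,2]))
print("flange",circ(onplane(cp,h,.045,T)))
# handle top from depth
hm=(W[...,2]>.072)&(W[...,2]<.09);k=np.zeros_like(hm);k[150:245,260:320]=1;hm&=k
P=W[hm];print(len(P),np.median(P[:,2]))
(c,sz,a)=cv2.minAreaRect((P[:,:2]*1e4).astype(np.float32));print("handle top",np.array(c)/1e4,np.array(sz)/10,a)
u,sv,vt=np.linalg.svd(P[:,:2]-P[:,:2].mean(0),full_matrices=False);print("pca",P[:,:2].mean(0),np.degrees(np.arctan2(vt[0,1],vt[0,0]))%180)
tk=(hsv[...,0]>18)&(hsv[...,0]<35)&(hsv[...,1]>150);tk[:150]=0;tk[168:]=0;tk[:,:280]=0;tk[:,300:]=0
v,u=np.nonzero(tk);print(len(u),u.mean(),v.mean(),onplane(cp,[[u.mean(),v.mean()]],.045,T))
cv2.imwrite("pics/w1c.png",cv2.resize(p[140:250,230:350],None,fx=5,fy=5,interpolation=cv2.INTER_CUBIC))
E
```

```text
depth z flange 0.043697149565974425
flange (array([ 0.45563693, -0.26494711]), np.float64(0.0387668041150638))
1261 0.07860380136940681
handle top [ 0.45772959 -0.26657942] [57.64051514 15.82715912] 48.4710693359375
pca [ 0.4584977  -0.26526799] 48.201087121053035
77 288.53246753246754 158.07792207792207 [[ 0.48100254 -0.24063591  0.045     ]]
```

View pics/w1c.png

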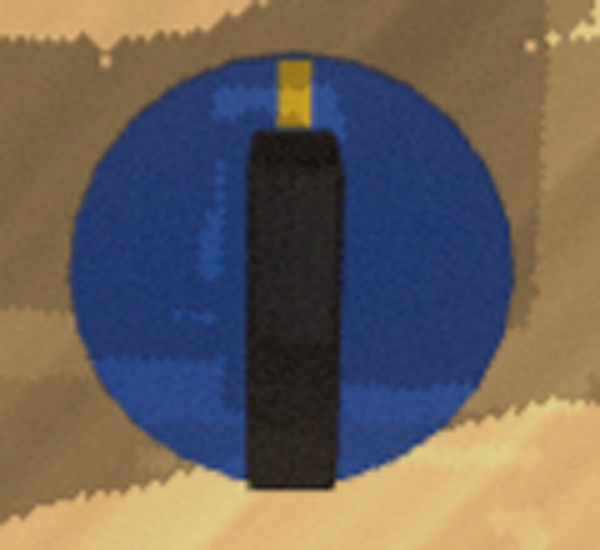

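```bash
python3 - <<'E'
from bench import *
from h import *
cp=camera_params("wrist");T=np.load("w1T.npy")@cp["tool_from_camera"]
o=lambda x,y:((x-2)/5+230,(y-2)/5+140)
# flange rim points picked from the crop
pts=[(70,270),(76,215),(100,155),(140,105),(200,70),(294,53),(390,70),(450,110),(490,165),(510,220),(514,270),(503,325),(478,380),(440,425),(380,465),(95,350),(120,398),(160,440),(210,470)]
for z in (.045,):print(circ(onplane(cp,[o(*a) for a in pts],z,T)))
t=onplane(cp,[o(294,60),o(294,128)],.045,T);print(t)
t=onplane(cp,[o(262,132),o(328,132),o(250,486),o(334,486)],.08,T);print(t)
s=get_state();st(s);plan(s,[.4568,-.2660,.12],48.4,2)
E
```

```text
(array([ 0.45851033, -0.26576496]), np.float64(0.04136327073616763))
[[ 0.48473437 -0.23617719  0.045     ]
 [ 0.47666114 -0.24542962  0.045     ]]
[[ 0.47616194 -0.23764135  0.08      ]
 [ 0.48417791 -0.24467932  0.08      ]
 [ 0.43397475 -0.28232693  0.08      ]
 [ 0.4448516  -0.29187326  0.08      ]]
t 1.70 pos [ 0.4552 -0.2665  0.2005] yaw 48.50 z [-5.e-04 -9.e-04 -1.e+00] F [ 0.63 -0.42  0.28] M [-0.063  0.012  0.016] g 0.996 q [ 0.9   0.1  -0.44  1.77  0.04  1.28 -0.28]
slide [[0.08, 0.04, 4.02], [0.07, 0.04, 4.02]] dr [[0.01, 0.03, 0.05], [0.01, 0.03, 0.05]]
```

move_arm:
  jaw: [0,0,0,0,0]
  slide:
    - [0.08,0.08,4]
    - [0.03,0.05,4]
    - [0,0,3]
    - [0,0,0]
    - [0,0,0]
  dr:
    - [0,0,0]
    - [0,0,0]
    - [0,0,0]
    - [0,0,0]
    - [0,0,0]

```text
time: 2.2
position: [0.4566, -0.2673, 0.0909]
tool_rot: [-2.866, -1.287, 0.001]
ft_force: [-0.5, -0.1, -0.1]
grip_width: 1.0
```

```bash
python3 - <<'E'
from bench import *
from h import *
s=get_state();st(s);p,d=get_image("wrist");cv2.imwrite("pics/w2.png",p[:,:,::-1]);np.save("w2.npy",d);np.save("w2T.npy",toolT(s))
E
```

```text
t 2.20 pos [ 0.4566 -0.2673  0.0909] yaw 48.37 z [-4.e-04 -0.e+00 -1.e+00] F [-0.52 -0.15 -0.09] M [-0.043 -0.063 -0.009] g 1.000 q [ 0.88  0.2  -0.44  1.89  0.1   1.07 -0.33]
```

View pics/w2.png

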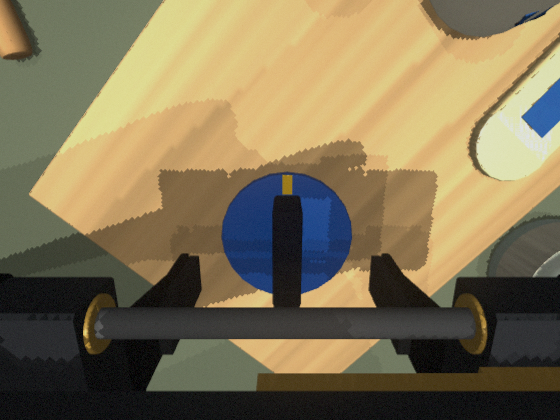

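```bash
python3 - <<'E'
from bench import *
from h import *
cp=camera_params("wrist");T=np.load("w2T.npy")@cp["tool_from_camera"]
p=cv2.imread("pics/w2.png");d=np.load("w2.npy");W=w(cp,d,T)
g=p.astype(int)
m=((g[...,0]-g[...,2])>25).astype(np.uint8);k=np.zeros_like(m);k[165:300,210:365]=1;m*=k
c0=max(cv2.findContours(m,0,1)[0],key=cv2.contourArea);h=cv2.convexHull(c0)[:,0]
P=onplane(cp,h,.045,T)
for it in range(4):
    c,r=circ(P);e=np.abs(np.linalg.norm(P[:,:2]-c,axis=1)-r);P=P[e<max(np.quantile(e,.85),5e-4)]
Tt=np.load("w2T.npy")
print(c,r,len(P),"in tool",(Tt[:3,:3].T@(np.r_[c,.045]-Tt[:3,3]))*1000, "z",np.median(W[m>0][:,2]))
hm=(W[...,2]>.075)&(W[...,2]<.09);k=np.zeros_like(hm);k[185:308,255:320]=1;hm&=k;P=W[hm]
q=(P-Tt[:3,3])@Tt[:3,:3]*1000;print("handle top tool x",np.quantile(q[:,0],[.01,.99]),"y",np.quantile(q[:,1],[.02,.98]),P[:,2].mean())
E
```

```text
[ 0.45809659 -0.26608226] 0.04108042362831468 47 in tool [ 1.96248311  0.29742205 45.88075964] z 0.04370760339751398
handle top tool x [-26.34595366  29.60309336] y [-7.44275752  7.90374317] 0.07852608966212257
```

move_arm:
  jaw: [0,0,0,0,0]
  slide:
    - [0.18,0.03,2.0]
    - [0,0,1.5]
    - [0,0,0.5]
    - [0,0,0]
    - [0,0,0]
  dr:
    - [0,0,0]
    - [0,0,0]
    - [0,0,0]
    - [0,0,0]
    - [0,0,0]

```text
time: 2.75
position: [0.4591, -0.2652, 0.0512]
tool_rot: [2.863, 1.29, 0.001]
ft_force: [-0.2, 0.5, 0.1]
grip_width: 1.001
```

move_arm:
  jaw: [120,200,255,255,255]
  slide:
    - [0,0,0]
    - [0,0,0]
    - [0,0,0]
    - [0,0,0]
    - [0,0,0]
  dr:
    - [0,0,0]
    - [0,0,0]
    - [0,0,0]
    - [0,0,0]
    - [0,0,0]
  force: 30

```text
time: 3.25
position: [0.4587, -0.2649, 0.0505]
tool_rot: [2.864, 1.291, 0.0]
ft_force: [-0.6, -0.0, 0.2]
grip_width: 0.627
```

move_arm:
  jaw: [255,255,255,255,255]
  slide:
    - [0,0,0]
    - [0,0,0]
    - [0,0,0]
    - [0,0,0]
    - [0,0,0]
  dr:
    - [0,0,0]
    - [0,0,0]
    - [0,0,0]
    - [0,0,0]
    - [0,0,0]
  force: 40

```text
time: 3.75
position: [0.4592, -0.2652, 0.0507]
tool_rot: [2.863, 1.29, 0.001]
ft_force: [-0.8, -0.0, -1.7]
grip_width: 0.181
```

```bash
python3 - <<'E'
from bench import *
from h import *
s=get_state();st(s);plan(s,[.4578,-.266,.11],48.4,2)
E
```

```text
t 3.75 pos [ 0.4592 -0.2652  0.0507] yaw 48.52 z [ 1.3e-03 -9.0e-04 -1.0e+00] F [-0.78 -0.   -1.74] M [0.007 0.007 0.019] g 0.181 q [ 0.87  0.25 -0.44  1.93  0.13  0.99 -0.35]
slide [[-0.08, -0.02, -2.97], [-0.08, -0.02, -2.97]] dr [[0.04, -0.01, 0.06], [0.04, -0.01, 0.06]]
```

move_arm:
  jaw: [255,255,255,255,255]
  slide:
    - [0,0,0]
    - [0,0,-1.0]
    - [0,0,-2.0]
    - [0,0,-3]
    - [0,0,-4]
  dr:
    - [0,0,0]
    - [0,0,0]
    - [0,0,0]
    - [0,0,0]
    - [0,0,0]

```text
time: 4.25
position: [0.4565, -0.2636, 0.1497]
tool_rot: [-2.86, -1.289, 0.005]
ft_force: [0.4, -0.8, -4.3]
grip_width: 0.182
```

move_arm:
  jaw: [255,255,255,255,255]
  slide:
    - [0,0,-4]
    - [0,0,-3]
    - [0,0,-1]
    - [0,0,0]
    - [0,0,0]
  dr:
    - [0,0,0]
    - [0,0,0]
    - [0,0,0]
    - [0,0,0]
    - [0,0,0]

```text
time: 4.75
position: [0.4575, -0.2643, 0.2285]
tool_rot: [-2.862, -1.29, 0.003]
ft_force: [-0.3, 0.1, -5.1]
grip_width: 0.181
```

```bash
python3 - <<'E'
from bench import *
from h import *
s=get_state();st(s);p,d=get_image("wrist");cv2.imwrite("pics/w3.png",p[:,:,::-1]);np.save("w3.npy",d);np.save("w3T.npy",toolT(s))
plan(s,[.5292,.1945,.23],146.6,15)
E
```

```text
t 4.75 pos [ 0.4575 -0.2643  0.2285] yaw 48.52 z [-0.0029  0.0017 -1.    ] F [-0.31  0.14 -5.12] M [-0.049  0.01   0.03 ] g 0.181 q [ 0.9   0.08 -0.45  1.73  0.04  1.34 -0.28]
slide [[2.61, -1.67, -0.01], [2.78, -1.36, -0.01], [2.92, -1.03, -0.01], [3.02, -0.7, -0.01], [3.08, -0.35, -0.01]] dr [[-0.01, -0.01, -6.54], [-0.01, -0.01, -6.54], [-0.01, -0.01, -6.54], [-0.01, -0.01, -6.54], [-0.01, -0.01, -6.54]]
slide [[3.1, 0.01, -0.01], [3.07, 0.36, -0.01], [3.01, 0.71, -0.01], [2.91, 1.04, -0.01], [2.78, 1.37, -0.01]] dr [[-0.01, -0.01, -6.54], [-0.01, -0.01, -6.54], [-0.01, -0.01, -6.54], [-0.01, -0.01, -6.54], [-0.01, -0.01, -6.54]]
slide [[2.6, 1.68, -0.01], [2.39, 1.96, -0.01], [2.16, 2.22, -0.01], [1.89, 2.45, -0.01], [1.6, 2.65, -0.01]] dr [[-0.01, -0.01, -6.54], [-0.01, -0.01, -6.54], [-0.01, -0.01, -6.54], [-0.01, -0.01, -6.54], [-0.01, -0.01, -6.54]]
```

View pics/w3.png

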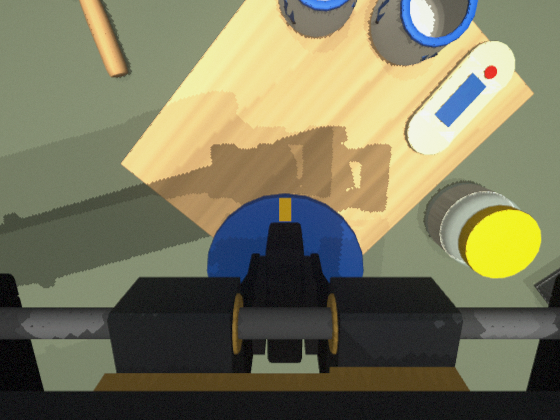

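```bash
cat >> h.py <<'E'
def lidin(p,tz=.0055):
    from bench import camera_params
    cp=camera_params("wrist");T=cp["tool_from_camera"];g=p.astype(int)
    m=((g[...,0]-g[...,2])>25).astype(np.uint8);k=np.zeros_like(m);k[185:276,195:375]=1;m*=k
    c0=max(cv2.findContours(m,0,1)[0],key=cv2.contourArea)[:,0]
    h=cv2.convexHull(c0)[:,0];h=h[(h[:,1]<274)]
    P=onplane(cp,h,tz,T)
    for it in range(3):
        c,r=circ(P);e=np.abs(np.linalg.norm(P[:,:2]-c,axis=1)-r);P=P[e<max(np.quantile(e,.9),5e-4)]
    c,r=circ(P);print("lid in tool",c*1000,"r",r*1000,len(P))
    from scipy.optimize import least_squares
    f=least_squares(lambda c:np.linalg.norm(P[:,:2]-c,axis=1)-.0415,c,loss="soft_l1",f_scale=.0005);print("fixed r",f.x*1000)
    t=((g[...,2]>130)&(g[...,0]<90)).astype(np.uint8);k[:]=0;k[190:225,265:305]=1;t*=k
    v,u=np.nonzero(t);q=onplane(cp,[[u.mean(),v.mean()]],tz,T)[0];print("tick",q*1000,len(u),"ang",np.degrees(np.arctan2(q[1]-f.x[1],q[0]-f.x[0])))
E
python3 - <<'E'
from h import *
lidin(cv2.imread("pics/w3.png"))
E
```

```text
lid in tool [-0.31091324 -0.6192618 ] r 40.76132267461879 29
fixed r [-1.21464794 -0.62831027]
tick [36.04552284 -0.85267292  5.5       ] 428 ang -0.3450031854099326
```

```bash
python3 - <<'E'
from bench import *
from h import *
s=get_state();plan(s,[.592,.153,.23],146.6,15)
E
```

```text
slide [[2.68, -1.17, -0.01], [2.79, -0.86, -0.01], [2.87, -0.53, -0.01], [2.92, -0.2, -0.01], [2.92, 0.13, -0.01]] dr [[-0.01, -0.01, -6.54], [-0.01, -0.01, -6.54], [-0.01, -0.01, -6.54], [-0.01, -0.01, -6.54], [-0.01, -0.01, -6.54]]
slide [[2.89, 0.46, -0.01], [2.81, 0.79, -0.01], [2.71, 1.1, -0.01], [2.56, 1.4, -0.01], [2.39, 1.69, -0.01]] dr [[-0.01, -0.01, -6.54], [-0.01, -0.01, -6.54], [-0.01, -0.01, -6.54], [-0.01, -0.01, -6.54], [-0.01, -0.01, -6.54]]
slide [[2.18, 1.95, -0.01], [1.94, 2.18, -0.01], [1.68, 2.39, -0.01], [1.4, 2.57, -0.01], [1.1, 2.71, -0.01]] dr [[-0.01, -0.01, -6.54], [-0.01, -0.01, -6.54], [-0.01, -0.01, -6.54], [-0.01, -0.01, -6.54], [-0.01, -0.01, -6.54]]
```

move_arm:
  jaw: [255,255,255,255,255]
  slide:
    - [2.68,-1.17,0]
    - [2.79,-0.86,0]
    - [2.87,-0.53,0]
    - [2.92,-0.2,0]
    - [2.92,0.13,0]
  dr:
    - [0,0,-6.5]
    - [0,0,-6.5]
    - [0,0,-6.5]
    - [0,0,-6.5]
    - [0,0,-6.5]

```text
time: 5.3
position: [0.5028, -0.1244, 0.2282]
tool_rot: [-2.381, -2.044, 0.003]
ft_force: [-0.5, -0.3, -3.1]
grip_width: 0.18
```

move_arm:
  jaw: [255,255,255,255,255]
  slide:
    - [2.89,0.46,0]
    - [2.81,0.79,0]
    - [2.71,1.1,0]
    - [2.56,1.4,0]
    - [2.39,1.69,0]
  dr:
    - [0,0,-6.5]
    - [0,0,-6.5]
    - [0,0,-6.5]
    - [0,0,-6.5]
    - [0,0,-6.5]

```text
time: 5.8
position: [0.5482, 0.014, 0.2282]
tool_rot: [-1.714, -2.629, 0.003]
ft_force: [-0.6, -0.3, -4.4]
grip_width: 0.179
```

move_arm:
  jaw: [255,255,255,255,255]
  slide:
    - [2.18,1.95,0]
    - [1.94,2.18,0]
    - [1.68,2.39,0]
    - [1.4,2.57,0]
    - [1.1,2.71,0]
  dr:
    - [0,0,-6.6]
    - [0,0,-6.6]
    - [0,0,-6.6]
    - [0,0,-6.6]
    - [0,0,-6.6]

```text
time: 6.3
position: [0.594, 0.1525, 0.228]
tool_rot: [-0.897, -3.007, 0.003]
ft_force: [-0.2, 0.4, -2.8]
grip_width: 0.182
```

move_arm:
  jaw: [255,255,255]
  slide:
    - [0,0,0]
    - [0,0,0]
    - [0,0,0]
  dr:
    - [0,0,0]
    - [0,0,0]
    - [0,0,0]

```text
time: 6.6
position: [0.5943, 0.1504, 0.2289]
tool_rot: [-0.907, -3.006, 0.003]
ft_force: [-0.6, -0.8, -3.6]
grip_width: 0.18
```

```bash
python3 - <<'E'
from bench import *
from h import *
s=get_state();st(s);p,d=get_image("wrist");cv2.imwrite("pics/w4.png",p[:,:,::-1]);np.save("w4.npy",d);np.save("w4T.npy",toolT(s))
lidin(p[:,:,::-1])
E
```

```text
t 6.60 pos [0.5943 0.1504 0.2289] yaw 146.41 z [-0.0025 -0.0014 -1.    ] F [-0.63 -0.8  -3.63] M [ 0.008 -0.178 -0.002] g 0.180 q [ 0.39  0.36 -0.87  1.51  0.27  1.4   0.5 ]
lid in tool [1.10282659 0.07639988] r 40.60653159742542 30
fixed r [-0.00524793  0.18222156]
tick [33.91305476 -0.05805632  5.5       ] 261 ang -0.40587755244059076
```

View pics/w4.png

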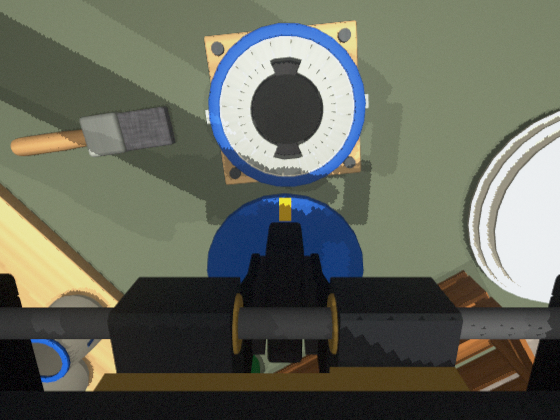

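```bash
sed -i 's/k\[185:276,195:375\]/k[190:276,195:375]/' h.py; cat > jar.py <<'E'
from bench import *
from h import *
import sys
def jar(f,zt=None):
    cp=camera_params("wrist");C=cp["tool_from_camera"];Tt=np.load(f+"T.npy");p=cv2.imread(f"pics/{f}.png");g=p.astype(int)
    print("depth collar z");W=w(cp,np.load(f+".npy"),Tt@C)
    bright=(g.min(2)>140);kk=np.zeros_like(bright);kk[30:180,215:360]=1
    print(np.median(W[bright&kk][:,2]))
    m=((g[...,0]-g[...,2])>25).astype(np.uint8);m[189:]=0;m[:,:180]=0;m[:,400:]=0
    c0=max(cv2.findContours(m,0,1)[0],key=cv2.contourArea);h=cv2.convexHull(c0)[:,0]
    T=Tt@C;P=onplane(cp,h,.11,T)
    for it in range(3):
        c,r=circ(P);e=np.abs(np.linalg.norm(P[:,:2]-c,axis=1)-r);P=P[e<max(np.quantile(e,.9),5e-4)]
    print("rim",c,r*1000,"in tool",Tt[:3,:3].T@(np.r_[c,.11]-Tt[:3,3])*1000)
    return c
c=jar(sys.argv[1])
p=cv2.imread(f"pics/{sys.argv[1]}.png");cv2.imwrite("pics/"+sys.argv[1]+"c.png",cv2.resize(p[20:190,200:370],None,fx=4.5,fy=3.5,interpolation=cv2.INTER_CUBIC))
E
python3 jar.py w4; python3 - <<'E'
from h import *
lidin(cv2.imread("pics/w3.png"));lidin(cv2.imread("pics/w4.png"))
E
```

```text
depth collar z
0.10870928255595669
rim [0.52954124 0.19482929] 60.01879919696955 in tool [ 78.34173102   1.46988452 118.99319181]
lid in tool [0.57924893 0.08424868] r 40.74859055327395 29
fixed r [-0.34013495  0.07155066]
tick [36.92320244 -0.15269309  5.5       ] 428 ang -0.3447910620423483
lid in tool [1.10282659 0.07639988] r 40.60653159742542 30
fixed r [-0.00524793  0.18222156]
tick [33.91305476 -0.05805632  5.5       ] 261 ang -0.40587755244059076
```

View pics/w4c.png

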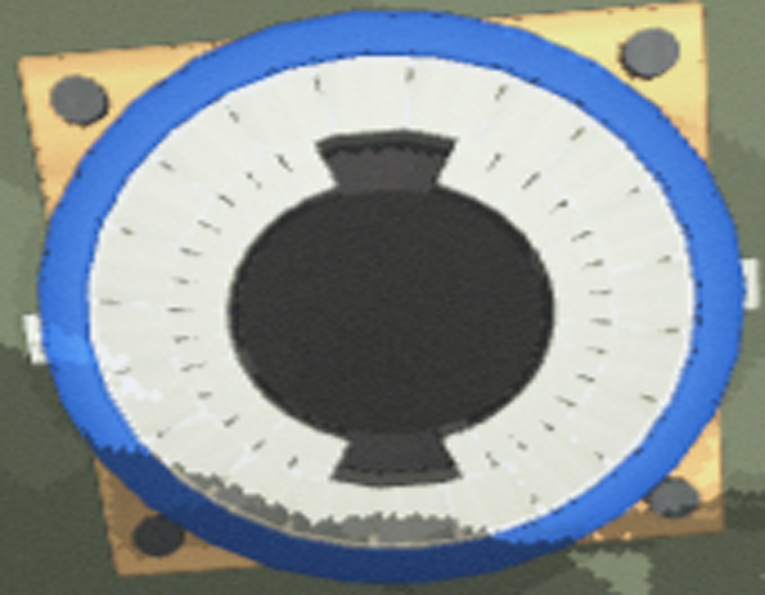

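```bash
python3 - <<'E'
from bench import *
from h import *
for i in range(4): print(camera_params("wrist")["tool_from_camera"][:3,3])
cp=camera_params("wrist");C=cp["tool_from_camera"];Tt=np.load("w4T.npy")
tz=float(Tt[2,3]-.109)
o=lambda x,y:((x-1.75)/4.5+200,(y-1.25)/3.5+20)
f=lambda L:onplane(cp,[o(*a) for a in L],tz,C)*1000
# treat tool as level
a=f([(317,145),(458,142),(332,480),(460,478),(337,190),(440,185),(345,437),(443,433)])
print(a[:, :2].round(1)); top=a[[0,1,4,5]].mean(0);bot=a[[2,3,6,7]].mean(0);print("slot mid",top,bot,"ctr",(a[:4].mean(0)+a[4:].mean(0))/2,"ang",np.degrees(np.arctan2(*(top-bot)[[1,0]])))
b=f([(228,312),(554,312),(300,207),(480,202),(258,380),(520,380),(300,420),(480,420),(250,252),(532,250)]);print("bore",circ(b))
lidin(cv2.imread("pics/w4.png"))
E
```

```text
[ 8.47329321e-02 -1.06403123e-04 -1.60968862e-01]
[ 8.47329321e-02 -1.06403123e-04 -1.60968862e-01]
[ 8.47329321e-02 -1.06403123e-04 -1.60968862e-01]
[ 8.47329321e-02 -1.06403123e-04 -1.60968862e-01]
[[112.9 -10.8]
 [113.5  12.4]
 [ 42.3  -9. ]
 [ 42.8  13.8]
 [104.1  -7.6]
 [105.1   9.5]
 [ 52.   -6.6]
 [ 52.9  10.6]]
slot mid [108.89039561   0.87146166 119.89476364] [ 47.50946442   2.20097884 119.89476364] ctr [ 78.19993002   1.53622025 119.89476364] ang -1.2408383601946351
bore (array([78.45727643,  1.4231237 ]), np.float64(27.29377286087397))
lid in tool [1.10282659 0.07639988] r 40.60653159742542 30
fixed r [-0.00524793  0.18222156]
tick [33.91305476 -0.05805632  5.5       ] 261 ang -0.40587755244059076
```

move_arm:
  jaw: [255,255,255,255,255]
  slide:
    - [2.0,0.04,0]
    - [3.0,0.05,0.0]
    - [2.0,0.03,2.0]
    - [0.8,0.02,3.0]
    - [0,0,2.0]
  dr:
    - [0,0,-0.8]
    - [0,0,0]
    - [0,0,0]
    - [0,0,0]
    - [0,0,0]

```text
time: 7.15
position: [0.5282, 0.1949, 0.159]
tool_rot: [-0.884, -3.014, 0.003]
ft_force: [-0.0, 0.3, -4.5]
grip_width: 0.18
```

move_arm:
  jaw: [255,255,255]
  slide:
    - [0,0,0.0]
    - [0,0,0]
    - [0,0,0]
  dr:
    - [0,0,0]
    - [0,0,0]
    - [0,0,0]

```text
time: 7.45
position: [0.5313, 0.1952, 0.1619]
tool_rot: [0.886, 3.012, 0.002]
ft_force: [0.7, -0.7, -2.5]
grip_width: 0.18
```

```bash
python3 - <<'E'
from bench import *
from h import *
for n in ["wrist","top","side"]:
    s=get_state();st(s)
    p,d=get_image(n);cv2.imwrite(f"pics/{n}5.png",p[:,:,::-1])
p=cv2.imread("pics/side5.png");cv2.imwrite("pics/side5c.png",cv2.resize(p[190:310,160:320],None,fx=5,fy=5,interpolation=cv2.INTER_CUBIC))
E
```

```text
t 7.45 pos [0.5313 0.1952 0.1619] yaw 147.23 z [ 2.3e-03  5.0e-04 -1.0e+00] F [ 0.74 -0.72 -2.47] M [ 0.122 -0.132 -0.006] g 0.180 q [ 0.38  0.29 -0.9   1.72  0.24  1.24  0.41]
t 7.50 pos [0.5312 0.1954 0.1619] yaw 147.25 z [ 2.4e-03  6.0e-04 -1.0e+00] F [ 0.23  0.5  -3.16] M [ 0.115 -0.164  0.011] g 0.183 q [ 0.38  0.29 -0.9   1.72  0.24  1.24  0.41]
t 7.55 pos [0.5311 0.1955 0.1618] yaw 147.26 z [ 2.1e-03  5.0e-04 -1.0e+00] F [ 0.53  0.53 -3.17] M [ 0.06  -0.129  0.005] g 0.180 q [ 0.38  0.29 -0.9   1.72  0.24  1.24  0.41]
```

View pics/wrist5.png

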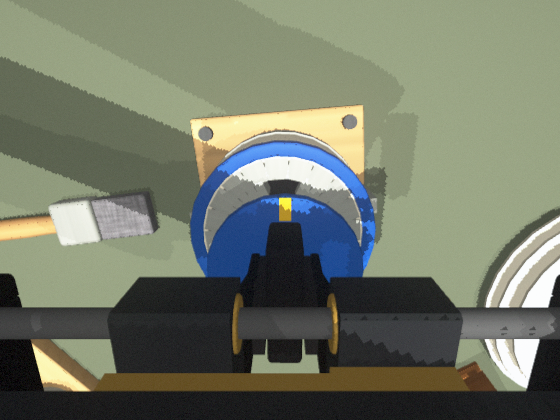

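View pics/side5c.png

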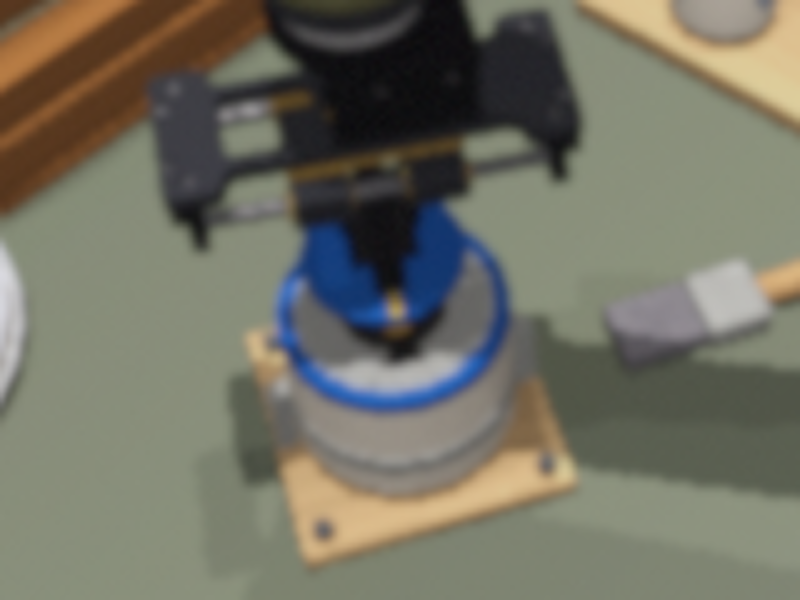

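move_arm:
  jaw: [255,255,255,255]
  slide:
    - [0,0,0.7]
    - [0,0,0.5]
    - [0,0,0]
    - [0,0,0]
  dr:
    - [0,0,0]
    - [0,0,0]
    - [0,0,0]
    - [0,0,0]

```text
time: 8.0
position: [0.5298, 0.1954, 0.148]
tool_rot: [-0.884, -3.014, 0.001]
ft_force: [-0.8, -0.0, -3.9]
grip_width: 0.179
```

move_arm:
  jaw: [255,255,255]
  slide:
    - [0,0,0.2]
    - [0,0,0.2]
    - [0,0,0]
  dr:
    - [0,0,0]
    - [0,0,0]
    - [0,0,0]

```text
time: 8.3
position: [0.5299, 0.1953, 0.1441]
tool_rot: [-0.884, -3.014, 0.001]
ft_force: [-0.6, -0.2, -2.8]
grip_width: 0.18
```

move_arm:
  jaw: [255,255,255]
  slide:
    - [0,0,0.1]
    - [0,0,0.1]
    - [0,0,0]
  dr:
    - [0,0,0]
    - [0,0,0]
    - [0,0,0]

```text
time: 8.6
position: [0.5299, 0.1954, 0.1423]
tool_rot: [-0.884, -3.015, 0.0]
ft_force: [0.1, 0.7, -4.1]
grip_width: 0.179
```

move_arm:
  jaw: [255,255,255]
  slide:
    - [0,0,0.1]
    - [0,0,0.1]
    - [0,0,0]
  dr:
    - [0,0,0]
    - [0,0,0]
    - [0,0,0]

```text
time: 8.9
position: [0.5299, 0.1954, 0.1402]
tool_rot: [-0.884, -3.014, 0.0]
ft_force: [0.5, 0.4, -3.3]
grip_width: 0.184
```

move_arm:
  jaw: [255,255,255]
  slide:
    - [0,0,0.1]
    - [0,0,0.1]
    - [0,0,0]
  dr:
    - [0,0,0]
    - [0,0,0]
    - [0,0,0]

```text
time: 9.2
position: [0.5299, 0.1954, 0.1382]
tool_rot: [-0.884, -3.014, 0.0]
ft_force: [-0.2, -0.4, -4.0]
grip_width: 0.178
```

move_arm:
  jaw: [255,255,255]
  slide:
    - [0,0,0.1]
    - [0,0,0.1]
    - [0,0,0]
  dr:
    - [0,0,0]
    - [0,0,0]
    - [0,0,0]

```text
time: 9.5
position: [0.5299, 0.1954, 0.1362]
tool_rot: [-0.884, -3.014, 0.0]
ft_force: [-0.7, -0.2, -3.4]
grip_width: 0.179
```

move_arm:
  jaw: [255,255,255]
  slide:
    - [0,0,0.1]
    - [0,0,0.1]
    - [0,0,0]
  dr:
    - [0,0,0]
    - [0,0,0]
    - [0,0,0]

```text
time: 9.8
position: [0.5301, 0.1955, 0.1344]
tool_rot: [0.884, 3.015, 0.0]
ft_force: [-1.0, 0.8, -2.7]
grip_width: 0.18
```

move_arm:
  jaw: [255,255,255]
  slide:
    - [0,0,0.1]
    - [0,0,0.1]
    - [0,0,0]
  dr:
    - [0,0,0]
    - [0,0,0]
    - [0,0,0]

```text
time: 10.1
position: [0.5301, 0.1955, 0.1326]
tool_rot: [0.884, 3.014, 0.0]
ft_force: [-0.8, -1.5, -0.7]
grip_width: 0.183
```

```bash
python3 - <<'E'
from bench import *
from h import *
s=get_state();st(s)
E
```

```text
t 10.10 pos [0.5301 0.1955 0.1326] yaw 147.32 z [ 3.e-04 -0.e+00 -1.e+00] F [-0.75 -1.54 -0.73] M [-0.02  -0.009  0.03 ] g 0.183 q [ 0.36  0.32 -0.89  1.75  0.27  1.19  0.39]
```

move_arm:
  jaw: [255,255,255]
  slide:
    - [0,0,0.1]
    - [0,0,0.1]
    - [0,0,0]
  dr:
    - [0,0,0]
    - [0,0,0]
    - [0,0,0]

```text
time: 10.4
position: [0.5301, 0.1955, 0.1306]
tool_rot: [0.884, 3.014, 0.0]
ft_force: [-0.6, -0.7, 0.4]
grip_width: 0.177
```

move_arm:
  jaw: [255,255,255]
  slide:
    - [0,0,0.1]
    - [0,0,0.1]
    - [0,0,0]
  dr:
    - [0,0,0]
    - [0,0,0]
    - [0,0,0]

```text
time: 10.7
position: [0.5302, 0.1955, 0.1286]
tool_rot: [0.884, 3.014, 0.0]
ft_force: [-0.9, -0.8, 2.7]
grip_width: 0.183
```

move_arm:
  jaw: [255,255,255]
  slide:
    - [0,0,0.1]
    - [0,0,0.1]
    - [0,0,0]
  dr:
    - [0,0,0]
    - [0,0,0]
    - [0,0,0]

```text
time: 11.0
position: [0.5301, 0.1956, 0.1266]
tool_rot: [0.884, 3.014, 0.0]
ft_force: [-2.0, 0.2, 5.1]
grip_width: 0.182
```

move_arm:
  jaw: [255,255,255]
  slide:
    - [0,0,0.1]
    - [0,0,0.05]
    - [0,0,0]
  dr:
    - [0,0,0]
    - [0,0,0]
    - [0,0,0]

```text
time: 11.3
position: [0.5302, 0.1956, 0.1253]
tool_rot: [0.884, 3.014, 0.0]
ft_force: [-2.2, 0.0, 6.4]
grip_width: 0.182
```

```bash
python3 - <<'E'
from bench import *
from h import *
for n in ["side","wrist","top"]:
    s=get_state();st(s)
    p,d=get_image(n);cv2.imwrite(f"pics/{n}6.png",p[:,:,::-1])
    if n=="wrist":
        cp=camera_params(n);W=w(cp,d,toolT(s)@cp["tool_from_camera"]);g=p.astype(int)
        m=(g[...,2]-g[...,0]>25);k=np.zeros_like(m);k[200:265,220:350]=1
        print("blue z median",np.median(W[m&k][:,2]))
p=cv2.imread("pics/side6.png");cv2.imwrite("pics/side6c.png",cv2.resize(p[190:310,160:320],None,fx=5,fy=5,interpolation=cv2.INTER_CUBIC))
E
```

```text
t 11.30 pos [0.5302 0.1956 0.1253] yaw 147.32 z [ 4.e-04 -1.e-04 -1.e+00] F [-2.18  0.04  6.43] M [-0.213  0.391 -0.053] g 0.182 q [ 0.36  0.33 -0.89  1.76  0.28  1.18  0.39]
t 11.35 pos [0.5302 0.1956 0.1253] yaw 147.32 z [ 3.e-04 -1.e-04 -1.e+00] F [-2.01 -0.87  4.9 ] M [-0.239  0.397 -0.049] g 0.182 q [ 0.36  0.33 -0.89  1.76  0.28  1.18  0.39]
blue z median 0.11857832603241128
t 11.40 pos [0.5302 0.1956 0.1254] yaw 147.32 z [ 4.e-04 -1.e-04 -1.e+00] F [-2.46 -0.52  6.49] M [-0.182  0.456  0.044] g 0.183 q [ 0.36  0.33 -0.89  1.76  0.28  1.18  0.39]
```

View pics/wrist6.png

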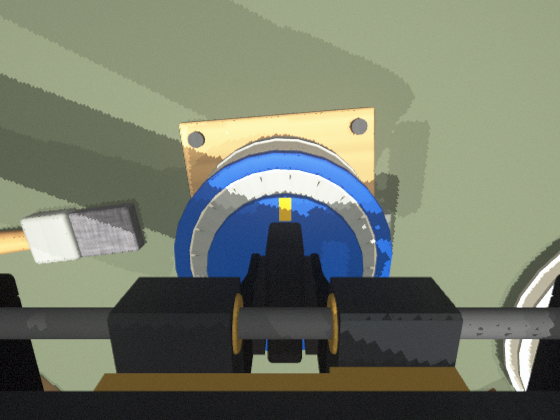

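View pics/side6c.png

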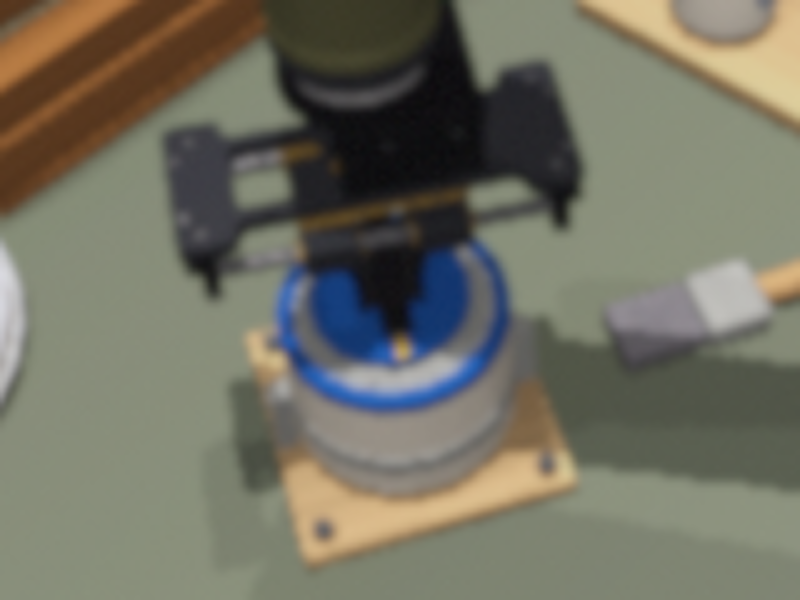

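move_arm:
  jaw: [255,255,255]
  slide:
    - [0.08,-0.05,0]
    - [0,0,0.1]
    - [0,0,0]
  dr:
    - [0,0,0]
    - [0,0,0]
    - [0,0,0]

```text
time: 11.75
position: [0.5301, 0.1956, 0.1247]
tool_rot: [0.884, 3.013, 0.001]
ft_force: [-0.6, -0.8, 6.2]
grip_width: 0.178
```

```bash
python3 - <<'E'
from bench import *
from h import *
s=get_state();st(s)
E
```

```text
t 11.75 pos [0.5301 0.1956 0.1247] yaw 147.30 z [ 2.2e-03  2.0e-04 -1.0e+00] F [-0.56 -0.79  6.18] M [-0.28   0.029  0.029] g 0.178 q [ 0.36  0.33 -0.89  1.77  0.28  1.18  0.39]
```

move_arm:
  jaw: [255,255,255]
  slide:
    - [0,0,0.04]
    - [0,0,0]
    - [0,0,0]
  dr:
    - [0,0,3]
    - [0,0,3]
    - [0,0,0]

```text
time: 12.05
position: [0.5305, 0.1955, 0.1246]
tool_rot: [1.042, 2.961, 0.002]
ft_force: [0.9, -0.7, 6.5]
grip_width: 0.181
```

```bash
python3 - <<'E'
from bench import *
from h import *
s=get_state();st(s)
E
```

```text
t 12.05 pos [0.5305 0.1955 0.1246] yaw 141.24 z [ 3.e-03  2.e-04 -1.e+00] F [ 0.9  -0.67  6.5 ] M [-0.259 -0.025 -0.033] g 0.181 q [ 0.34  0.32 -0.87  1.77  0.27  1.17  0.29]
```

move_arm:
  jaw: [255,255,255]
  slide:
    - [0,0,0]
    - [0,0,0]
    - [0,0,0]
  dr:
    - [0,0,3]
    - [0,0,2]
    - [0,0,0]

```text
time: 12.35
position: [0.5307, 0.1954, 0.1246]
tool_rot: [1.169, 2.913, 0.002]
ft_force: [-0.1, -1.5, 7.0]
grip_width: 0.178
```

```bash
python3 - <<'E'
from bench import *
from h import *
s=get_state();st(s)
E
```

```text
t 12.35 pos [0.5307 0.1954 0.1246] yaw 136.25 z [ 3.3e-03  1.0e-04 -1.0e+00] F [-0.13 -1.53  6.99] M [-0.263 -0.119  0.023] g 0.178 q [ 0.33  0.32 -0.86  1.77  0.26  1.17  0.21]
```

move_arm:
  jaw: [255,255,255]
  slide:
    - [0,0,0]
    - [0,0,0]
    - [0,0,0]
  dr:
    - [0,0,5]
    - [0,0,5]
    - [0,0,0]

```text
time: 12.65
position: [0.5308, 0.1953, 0.1247]
tool_rot: [1.42, 2.798, 0.003]
ft_force: [1.1, -0.4, 6.7]
grip_width: 0.179
```

```bash
python3 - <<'E'
from bench import *
from h import *
s=get_state();st(s)
E
```

```text
t 12.65 pos [0.5308 0.1953 0.1247] yaw 126.18 z [ 0.0037 -0.     -1.    ] F [ 1.07 -0.41  6.72] M [-0.284 -0.164 -0.027] g 0.179 q [ 0.31  0.31 -0.83  1.77  0.25  1.17  0.04]
```

move_arm:
  jaw: [255,255,255]
  slide:
    - [0,0,0]
    - [0,0,0]
    - [0,0,0]
  dr:
    - [0,0,5]
    - [0,0,5]
    - [0,0,0]

```text
time: 12.95
position: [0.5308, 0.1951, 0.1247]
tool_rot: [1.659, 2.664, 0.003]
ft_force: [1.1, -1.2, 6.8]
grip_width: 0.181
```

```bash
python3 - <<'E'
from bench import *
from h import *
s=get_state();st(s)
p,d=get_image("wrist");cv2.imwrite("pics/w7.png",p[:,:,::-1])
E
```

```text
t 12.95 pos [0.5308 0.1951 0.1247] yaw 116.17 z [ 3.6e-03 -2.0e-04 -1.0e+00] F [ 1.12 -1.22  6.83] M [-0.355 -0.144 -0.071] g 0.181 q [ 0.29  0.3  -0.8   1.77  0.24  1.17 -0.12]
```

View pics/w7.png

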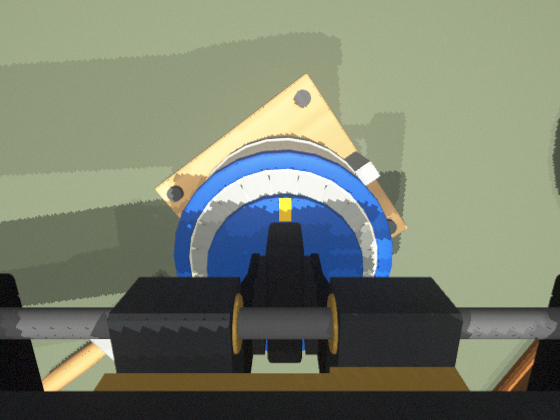

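move_arm:
  jaw: [255,255,255]
  slide:
    - [0,0,0]
    - [0,0,0]
    - [0,0,0]
  dr:
    - [0,0,5]
    - [0,0,5]
    - [0,0,0]

```text
time: 13.3
position: [0.5307, 0.195, 0.1247]
tool_rot: [1.885, 2.509, 0.003]
ft_force: [0.5, -1.7, 7.8]
grip_width: 0.178
```

move_arm:
  jaw: [255,255,255]
  slide:
    - [0,0,0]
    - [0,0,0]
    - [0,0,0]
  dr:
    - [0,0,3]
    - [0,0,3]
    - [0,0,0]

```text
time: 13.6
position: [0.5306, 0.195, 0.1246]
tool_rot: [2.013, 2.408, 0.003]
ft_force: [1.3, -1.9, 7.5]
grip_width: 0.177
```

```bash
python3 - <<'E'
from bench import *
from h import *
s=get_state();st(s)
E
```

```text
t 13.60 pos [0.5306 0.195  0.1246] yaw 100.22 z [ 3.2e-03 -4.0e-04 -1.0e+00] F [ 1.35 -1.91  7.51] M [-0.431 -0.098 -0.003] g 0.177 q [ 0.25  0.29 -0.75  1.77  0.22  1.16 -0.39]
```

move_arm:
  jaw: [255,255,255]
  slide:
    - [0,0,-0.1]
    - [0,0,-0.05]
    - [0,0,0]
  dr:
    - [0,0,0]
    - [0,0,0]
    - [0,0,0]

```text
time: 13.9
position: [0.5307, 0.195, 0.1259]
tool_rot: [2.012, 2.409, 0.003]
ft_force: [0.6, -1.5, 5.5]
grip_width: 0.176
```

move_arm:
  jaw: [255,255,255]
  slide:
    - [0,0,-0.05]
    - [0,0,-0.05]
    - [0,0,0]
  dr:
    - [0,0,0]
    - [0,0,0]
    - [0,0,0]

```text
time: 14.2
position: [0.5306, 0.195, 0.1267]
tool_rot: [2.012, 2.41, 0.003]
ft_force: [1.9, -1.5, 5.1]
grip_width: 0.182
```

```bash
python3 - <<'E'
from bench import *
from h import *
s=get_state();st(s)
E
```

```text
t 14.20 pos [0.5306 0.195  0.1267] yaw 100.27 z [ 3.1e-03 -1.0e-04 -1.0e+00] F [ 1.89 -1.49  5.14] M [-0.405 -0.496  0.004] g 0.182 q [ 0.25  0.29 -0.76  1.77  0.22  1.17 -0.39]
```

move_arm:
  jaw: [255,255,255]
  slide:
    - [0,0,-0.05]
    - [0,0,0]
    - [0,0,0]
  dr:
    - [0,0,0]
    - [0,0,0]
    - [0,0,0]

```text
time: 14.5
position: [0.5304, 0.1951, 0.1269]
tool_rot: [2.012, 2.41, 0.003]
ft_force: [3.9, -1.3, 4.4]
grip_width: 0.181
```

move_arm:
  jaw: [255,255,255]
  slide:
    - [0,0,-0.05]
    - [0,0,0]
    - [0,0,0]
  dr:
    - [0,0,0]
    - [0,0,0]
    - [0,0,0]

```text
time: 14.8
position: [0.5295, 0.1956, 0.1272]
tool_rot: [2.012, 2.412, 0.001]
ft_force: [3.5, -2.3, 5.9]
grip_width: 0.184
```

move_arm:
  jaw: [255,255,255]
  slide:
    - [0,0,-0.04]
    - [0,0,0]
    - [0,0,0]
  dr:
    - [0,0,0]
    - [0,0,0]
    - [0,0,0]

```text
time: 15.1
position: [0.5292, 0.1956, 0.1274]
tool_rot: [2.013, 2.412, 0.0]
ft_force: [4.2, -1.5, 4.3]
grip_width: 0.179
```

move_arm:
  jaw: [255,255,255,255]
  slide:
    - [0,0,0]
    - [0,0,0]
    - [0,0,0]
    - [0,0,0]
  dr:
    - [0,0,0]
    - [0,0,0]
    - [0,0,0]
    - [0,0,0]

```text
time: 15.5
position: [0.5291, 0.1956, 0.1275]
tool_rot: [2.013, 2.412, 0.0]
ft_force: [5.1, -0.6, 4.5]
grip_width: 0.18
```

```bash
python3 - <<'E'
from bench import *
from h import *
for n in ["wrist","side","wrist"]:
    s=get_state();st(s);p,d=get_image(n);cv2.imwrite(f"pics/{n}8.png",p[:,:,::-1])
lidin(cv2.imread("pics/wrist8.png"))
p=cv2.imread("pics/side8.png");cv2.imwrite("pics/side8c.png",cv2.resize(p[190:310,160:320],None,fx=5,fy=5,interpolation=cv2.INTER_CUBIC))
E
```

```text
t 15.50 pos [0.5291 0.1956 0.1275] yaw 100.32 z [ 2.e-04  2.e-04 -1.e+00] F [ 5.11 -0.62  4.52] M [-0.163 -1.263  0.029] g 0.180 q [ 0.25  0.29 -0.76  1.77  0.21  1.17 -0.39]
t 15.55 pos [0.5291 0.1956 0.1274] yaw 100.32 z [ 2.e-04  2.e-04 -1.e+00] F [4.93 0.23 4.77] M [-0.201 -1.219  0.033] g 0.182 q [ 0.25  0.29 -0.76  1.77  0.21  1.17 -0.39]
t 15.60 pos [0.5291 0.1956 0.1275] yaw 100.32 z [ 2.e-04  1.e-04 -1.e+00] F [4.48 0.1  4.08] M [-0.173 -1.263 -0.015] g 0.183 q [ 0.25  0.29 -0.76  1.77  0.21  1.17 -0.39]
lid in tool [ 0.6745392  -0.44406378] r 40.75623066642878 27
fixed r [-0.29728521 -0.46483201]
tick [33.22269149 -0.52515729  5.5       ] 260 ang -0.10311403775988452
```

View pics/wrist8.png

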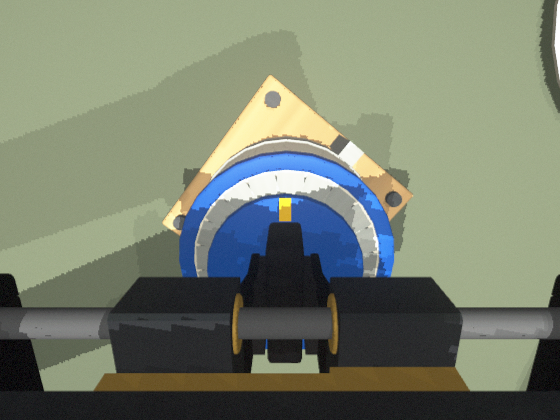

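View pics/side8c.png

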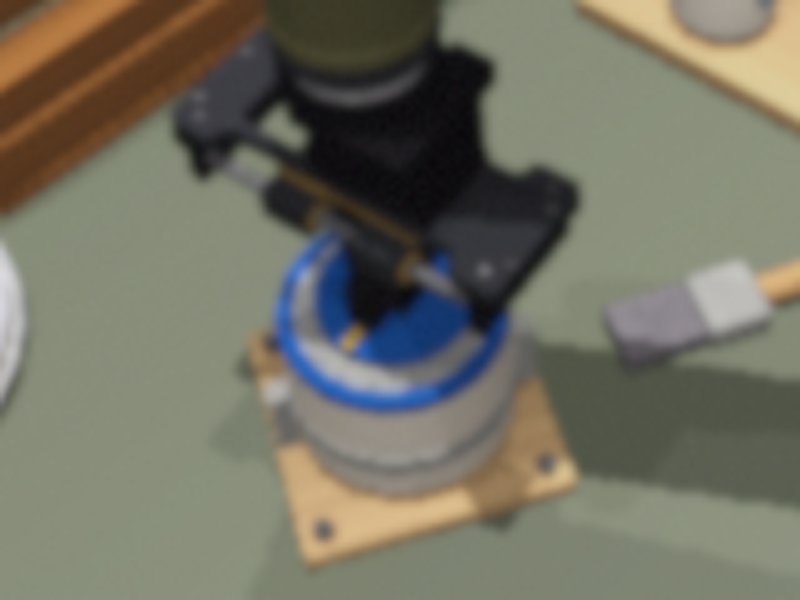

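move_arm:
  jaw: [255,255,255]
  slide:
    - [0,0.1,0]
    - [0,0,0]
    - [0,0,0]
  dr:
    - [0,0,0]
    - [0,0,0]
    - [0,0,0]

```text
time: 15.95
position: [0.5293, 0.1956, 0.1271]
tool_rot: [-2.012, -2.412, 0.002]
ft_force: [1.8, 0.0, 3.7]
grip_width: 0.183
```

move_arm:
  jaw: [255,255,255]
  slide:
    - [0,0,-0.06]
    - [0,0,0]
    - [0,0,0]
  dr:
    - [0,0,0]
    - [0,0,0]
    - [0,0,0]

```text
time: 16.25
position: [0.5293, 0.1957, 0.1277]
tool_rot: [-2.012, -2.412, 0.002]
ft_force: [0.9, -0.8, 3.9]
grip_width: 0.181
```

move_arm:
  jaw: [255,255,255]
  slide:
    - [0,0,-0.05]
    - [0,0,0]
    - [0,0,0]
  dr:
    - [0,0,0]
    - [0,0,0]
    - [0,0,0]

```text
time: 16.55
position: [0.5294, 0.1956, 0.1282]
tool_rot: [-2.012, -2.412, 0.002]
ft_force: [-0.8, -1.3, 3.3]
grip_width: 0.177
```

```bash
python3 - <<'E'
from bench import *
from h import *
s=get_state();st(s)
E
```

```text
t 16.55 pos [0.5294 0.1956 0.1282] yaw 100.33 z [-1.5e-03 -4.0e-04 -1.0e+00] F [-0.83 -1.32  3.3 ] M [-0.231  0.089  0.017] g 0.177 q [ 0.25  0.29 -0.76  1.76  0.21  1.17 -0.39]
```

move_arm:
  jaw: [255,255,255]
  slide:
    - [0,0,-0.05]
    - [0,0,0]
    - [0,0,0]
  dr:
    - [0,0,0]
    - [0,0,0]
    - [0,0,0]

```text
time: 16.85
position: [0.5294, 0.1956, 0.1285]
tool_rot: [-2.012, -2.412, 0.002]
ft_force: [-0.7, 0.1, 1.2]
grip_width: 0.179
```

move_arm:
  jaw: [255,255,255]
  slide:
    - [0,0,-0.05]
    - [0,0,0]
    - [0,0,0]
  dr:
    - [0,0,0]
    - [0,0,0]
    - [0,0,0]

```text
time: 17.15
position: [0.5293, 0.1956, 0.1285]
tool_rot: [-2.012, -2.411, 0.002]
ft_force: [-0.2, 0.0, -4.5]
grip_width: 0.18
```

```bash
python3 - <<'E'
from bench import *
from h import *
s=get_state();st(s)
E
```

```text
t 17.15 pos [0.5293 0.1956 0.1285] yaw 100.33 z [-1.7e-03 -1.0e-04 -1.0e+00] F [-0.15  0.01 -4.48] M [ 0.106 -0.096 -0.029] g 0.180 q [ 0.25  0.29 -0.76  1.76  0.21  1.18 -0.39]
```

move_arm:
  jaw: [255,220,200,150,100]
  slide:
    - [0,0,0.04]
    - [0,0,0]
    - [0,0,0]
    - [0,0,0]
    - [0,0,0]
  dr:
    - [0,0,0]
    - [0,0,0]
    - [0,0,0]
    - [0,0,0]
    - [0,0,0]

```text
time: 17.65
position: [0.531, 0.1958, 0.13]
tool_rot: [2.012, 2.411, 0.002]
ft_force: [-1.0, 0.3, 1.0]
grip_width: 0.318
```

move_arm:
  jaw: [100,100,100,100,100]
  slide:
    - [0,0,0]
    - [0,0,0]
    - [0,0,0]
    - [0,0,0]
    - [0,0,0]
  dr:
    - [0,0,0]
    - [0,0,0]
    - [0,0,0]
    - [0,0,0]
    - [0,0,0]

```text
time: 18.15
position: [0.5301, 0.1956, 0.1291]
tool_rot: [2.013, 2.412, -0.0]
ft_force: [1.1, -0.4, 0.1]
grip_width: 0.598
```

Free (force back to about 0). Rise straight up, then back off to look.

move_arm:
  jaw: [100,100,100,100,100]
  slide:
    - [0,0,-1]
    - [0,0,-2]
    - [0,0,-3]
    - [0,0,-4]
    - [0,0,-2]
  dr:
    - [0,0,0]
    - [0,0,0]
    - [0,0,0]
    - [0,0,0]
    - [0,0,0]

```text
time: 18.65
position: [0.5311, 0.1966, 0.2534]
tool_rot: [2.01, 2.41, 0.006]
ft_force: [0.3, 0.8, 0.6]
grip_width: 0.607
```

move_arm:
  jaw: [100,100,100,100,100]
  slide:
    - [-3,0,0]
    - [-4,0,0]
    - [-1,0,0]
    - [0,0,0]
    - [0,0,0]
  dr:
    - [0,0,0]
    - [0,0,0]
    - [0,0,0]
    - [0,0,0]
    - [0,0,0]

```text
time: 19.15
position: [0.5441, 0.1183, 0.2495]
tool_rot: [-2.011, -2.413, -0.001]
ft_force: [0.4, 0.8, 0.6]
grip_width: 0.606
```

```bash
python3 - <<'E'
from bench import *
from h import *
for n in ["top","side","wrist"]:
    s=get_state();p,d=get_image(n);cv2.imwrite(f"pics/{n}9.png",p[:,:,::-1])
st(s);np.save("w9.npy",d);np.save("w9T.npy",toolT(s))
cp=camera_params("wrist");W=w(cp,d,toolT(s)@cp["tool_from_camera"])
np.save("W9.npy",W)
E
```

```text
t 19.25 pos [0.5439 0.1191 0.2494] yaw 100.48 z [ 1.e-04  9.e-04 -1.e+00] F [-0.48  1.64  0.44] M [ 0.005 -0.145  0.046] g 0.610 q [ 0.39  0.17 -0.73  1.63  0.11  1.39 -0.17]
```

View pics/wrist9.png

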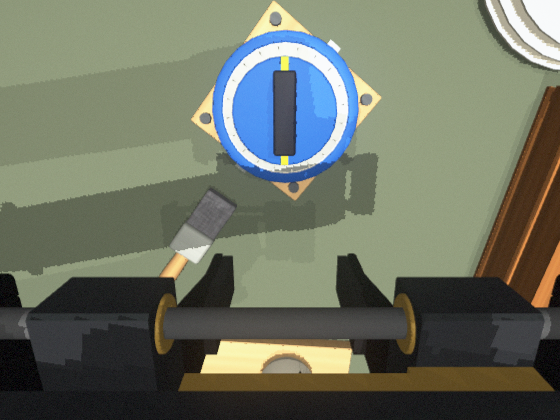

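View pics/top9.png

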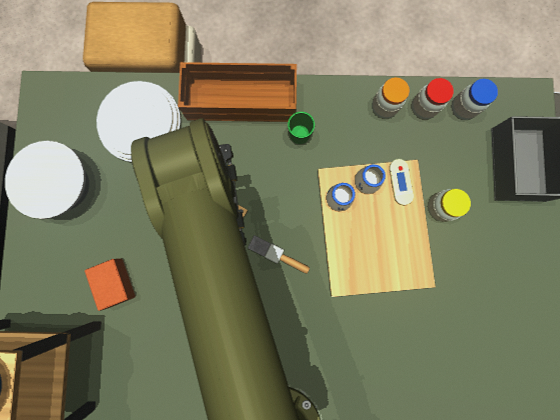

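```bash
python3 - <<'E'
from h import *
W=np.load("W9.npy")
for n,(a,b,c,d) in {"flangeL":(90,130,245,268),"flangeR":(90,130,302,325),"top fl":(62,68,270,280),"bot fl":(150,156,262,270),"handle":(85,140,280,290),"ring U":(45,50,275,300),"ringL":(100,120,229,232)}.items(): print(n,np.median(W[a:b,c:d,2]).round(4))
m=W[50:165,260:310];P=m[(m[...,2]>.145)&(m[...,2]<.17)]
u,s,vt=np.linalg.svd(P[:,:2]-P[:,:2].mean(0),full_matrices=False);print("handle ctr",P.mean(0),"ang",np.degrees(np.arctan2(vt[0,1],vt[0,0]))%180)
E
```

```text
flangeL 0.1218
flangeR 0.1218
top fl 0.1218
bot fl 0.1218
handle 0.1568
ring U 0.1087
ringL 0.1088
handle ctr [0.52883972 0.1945751  0.15657413] ang 100.31609181645254
```

```bash
python3 - <<'E'
from bench import *
print(close_job())
E
```

```text
the job is handed in; nothing more can be done
None
```

The lid is locked on the jar and the job is handed in, at about 19 s of the 72 s allowed.

**What I did:** I gripped the lid by its handle and measured the jar and collar slots with the wrist camera. The lugs entered the slots without meeting the collar. I pressed the lid about 17 mm down against the seal and turned it 47° clockwise. It passed under the ridges with no noticeable torque. I then let it rise until the lugs met the lip, opened the fingers and backed off.

**Last checks:**
- **Height:** the flange top stands 13.0 mm above the collar and is level, which matches an underside 14 mm below the mouth (the locked position). An unlocked lid would show about 17 mm.
- **Angle:** the handle is at 100.3°, unchanged after release and 47° from the slots, inside the 43–51° pocket.
- **Forces:** the seal pushed up with about 11 N at most, and the largest sideways force I read was about 5 N. That sideways force came from the plug rubbing the bore during the rise, and I eased it by shifting 1 mm.
- **Bystanders:** by eye in the last top and wrist pictures, the tumblers, dish, glaze pot, beaker, brush and brick look unmoved. The gripper is clear of everything.

**Disagreements:** position readings wandered by 1–2 mm, and camera heights read about 1.3 mm low throughout. I therefore used the height difference between flange and collar, and the force felt at the lip.

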